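# Put the two flat scrapers back in their holder slots

### The arm

A 6-joint arm with a two-finger parallel gripper is mounted at the origin on the work surface. World frame = base frame: x ahead of the robot, y to its left, z up, the work surface at z = 0. Lengths are in mm, angles in rad, forces in N, time in s.
With the tool pointing down it reaches from about 275 to 1000 mm from the base axis. Payload 8.4 kg.
Tool frame: the origin (TCP) lies midway between the tips of the shut fingers; the grasp point (between the pads) lies 19 mm behind it; z points along the fingers, y is the line along which they close (so a half turn about z gives the same grasp; the last joint's range is limited). The gripper opens to 85 mm and grips with 20 to 120 N. Pads are 22 mm wide; open, the fingers measure 114 mm over their backs; the gripper's body (76 mm by 85 mm) begins 54 mm behind the grasp point. The pads swing forward as they close: fully open they stand 13 mm farther back than shut.
Start: joints at [1.309, 0.353, 1.633, -0, 1.155, -0.002], TCP at [160.553, 604.029, 231.281] pointing down, gripper open.
Joint ranges: [-2.63, 2.63], [-0.92, 2.1], [0.06, 2.66], [-1.3, 4.44], [0, 2.69], [-3.02, 3.02]. Speed limits (rad/s): [2.22, 2.22, 2.79, 3.14, 3.14, 3.14].

### API

Orientations are given as [roll, pitch, yaw] about the fixed x, y, z axes, in that order (R = Rz(yaw) Ry(pitch) Rx(roll)).
In Python, from rig import r, cams gives the robot as it stands. The module is installed in compiled form; this text tells all that it offers.
- The arm moves only by the tool send_rows, never from a script. Its argument "targets" is one flat list of numbers, 7 for each row, row after row: the shift along the tool's x, y, z in m, then the turn, a rotation vector about the tool's x, y, z in rad, then the opening, from -1 (shut) to 1 (fully open). In form: [tx, ty, tz, wx, wy, wz, fingers, tx, ty, tz, wx, wy, wz, fingers, ...]. A call has 1 to 12 rows; each row is the pose to reach, as a shift and turn from the pose commanded when the call began, along the tool's axes at that moment; what a row does not reach only later rows make up. A row lasts 1/12 s, in which the tool goes at most 41.7 mm and 7.16 degrees, less where a joint would pass 70% of its speed; a pose out of reach is approached as far as the arm can. A call with a gripper value outside its range is refused whole. The fingers move at their own pace and stop on an object; "grip_force" is the grip in N (left out, the last holds). Time passes only in rows, so rows that repeat a pose let the fingers close. It gives the time, the measured TCP pose, the force, the opening and the grip force at its end, in the units of the state.
- r.sense(): the state, without advancing time (a new reading comes with each control period).
- cams.grab_frame(name): name is "scene" or "top"; returns a dict with "color" (480x640x3 uint8, blue, green, red), "fx", "fy", "cx", "cy" (pixels), "k1" (the pictures are not rectified: a ray, as slopes to the right and down, at radius r is drawn at 1 + k1 r^2 times it, then the intrinsics apply), "xyz" and "attitude" of the camera in the world. Camera axes: x right, y down, z forward; pixel columns grow to the right and rows downward; lengths in mm; the calibration is good to about 2 mm. A picture is of the moment at which its call begins. There is no depth.
- r.sign_off(): hands the job in; it is judged then, once.
The state is a dict: "clock": time; "qpos": joint angles; "qvel": joint speeds; "joint_efforts": joint torques, N m; "eef_pos": TCP position; "tcp_rot": TCP orientation; "contact_force": force on the tool from outside, world axes, zero at the start; "wrist_torque": the same for the moment, N m; "opening": opening from 0.0 (shut) to 1.0 (fully open); "grasp_force": force on a finger pad.
Only numpy, scipy, OpenCV 4.12 (cv2) and the standard library are available. Lean on these libraries where they do the work, as an engineer would, in place of code of your own. Each camera call takes 0.05 s, during which the arm holds its last target. There are 200 camera calls.

### The job

Put both flat scrapers away in the black slotted holder: each blade goes edge down into the slot cut to its own length, the long blade in the long slot and the short blade in the short slot. Each must be fully home, with its handle lying flat on the holder's front shelf and the handle's front end up against the black block. Leave the circuit board, the solder reel and the flux bottle alone.

Things in the scene. Friction and masses are not known exactly. Their poses are not given: they have to be found in the camera images.
- long_scraper: long scraper, about 0.1 kg: blue square handle 24 x 24 x 100 mm, flat steel blade 120 long, 30 high, 3 mm thick, standing on edge. Origin: underside, mid-width, at the handle's front end where the blade starts. x along the blade to its tip (handle at x -100 to 0, blade 0 to 120 mm), y across, z up (handle top 24, blade top 30 mm). Balance point 10 to 30 mm behind the origin
- short_scraper: short scraper, about 0.1 kg: blue square handle 24 x 24 x 100 mm, flat steel blade 70 long, 30 high, 3 mm thick, standing on edge. Origin: underside, mid-width, at the handle's front end where the blade starts. x along the blade to its tip (handle at x -100 to 0, blade 0 to 70 mm), y across, z up (handle top 24, blade top 30 mm). Balance point 10 to 30 mm behind the origin
- holder: fixed holder: aluminium base plate 260 x 140 x 10 mm with a black block 150 (x) x 130 (y) x 26 mm on its far part (top 36 mm above the bench). Origin: at bench height under the middle of the block's front face; x points into the block, along the slots, z up. Bare shelf for the handles at x -110 to 0, block at 0 to 150 mm. Two slots, 70 mm apart, for the blades
- long_slot (a point): long slot of the block, at holder y +35 mm: 132 mm long, 11 wide, 26 deep, open on top and at the front face, closed at the far end; its floor is level with the shelf, 10 mm above the bench. This point: mid-width on the front face at floor level; x into the slot, z up. The long scraper is home when its origin and x axis are here
- short_slot (a point): short slot, at holder y -35 mm: 82 mm long, 11 wide, 26 deep, otherwise like the long slot. This point: mid-width on the block's front face at floor level (10 mm above the bench); x into the slot, z up. The short scraper is home when its origin and x axis are here
- circuit_board: a green circuit board with white and yellow parts, 100 x 80 mm, 20 mm high, lying loose; bystander. Origin under its centre
- solder_reel: an aluminium reel 56 mm in diameter and 40 mm high, standing loose on its flange; bystander. Origin under its centre
- flux_bottle: a small amber bottle 38 mm in diameter, 85 mm high, standing loose; bystander. Origin under its centre
Things that resemble listed ones, but are neither listed nor needed, are in the scene too. What is shaped like the long_scraper but purple is not meant.

How it is judged (in metres and radians):
At the end, for the whole second after the job is handed in: Each scraper rests in its own slot (long in long, short in short): the handle's front end within 10 mm of the block's front face, within 8 mm of the slot's middle, underside within 4 mm of the shelf level, blade along the slot and tool upright within 0.12 rad, at rest (under 0.02 m/s) (x of long_scraper in the frame of long_slot between -0.01 and 0.004 m and y of long_scraper in the frame of long_slot between -0.008 and 0.008 m and z of long_scraper in the frame of long_slot between -0.004 and 0.004 m and angle between the x axis of long_scraper and the x axis of long_slot, either way round below 0.12 rad and angle between each of long_scraper, short_scraper's own z axis and vertical below 0.12 rad and linear speed of each of long_scraper, short_scraper below 0.02 m/s and x of short_scraper in the frame of short_slot between -0.01 and 0.004 m and y of short_scraper in the frame of short_slot between -0.008 and 0.008 m and z of short_scraper in the frame of short_slot between -0.004 and 0.004 m and angle between the x axis of short_scraper and the x axis of short_slot, either way round below 0.12 rad); the robot touches nothing.
It fails at once if a bystander (circuit board, solder reel or flux bottle) is moved by more than 30 mm (distance of any of circuit_board, solder_reel, flux_bottle from where it was at the start of the episode above 0.03 m).
It also fails if it takes over 61 s, if anything falls off the work surface, if the arm or the gripper's body presses on something with over 40 N, if the wrist force passes 120 N, or if a joint passes its speed limit or range.

## Working session

There is one attempt and no reset: what is moved stays moved. The work goes in short steps, Python scripts to look and compute and a tool call to move; the robot and the scene stay as the last step left them, time stands still between calls to the robot, and variables do not carry over. Pictures are saved under pics/ and viewed, at most 10 in all, crops included, and the job is handed in when it is done.

Besides the shell and the picture viewer there is one more tool, called after "Emit:" by a JSON object that holds its "api" and its "payload", one argument or row to a line. send_rows: Moves the arm, as the interface text tells. Its arguments: {"type":"object","properties":{"targets":{"type":"array"},"grip_force":{"type":"number"}},"required":["targets"]}

```bash
mkdir -p pics
python3 - <<'E'
from rig import r,cams
import cv2,json
for n in("scene","top"):
    f=cams.grab_frame(n); cv2.imwrite(f"pics/{n}0.png",f["color"]); print(n,{k:v for k,v in f.items() if k!="color"})
print(r.sense())
E
```

```text
scene {'fx': 464.0357332681889, 'fy': 464.0357332681889, 'cx': 306.8416563882024, 'cy': 242.82904984263638, 'k1': -0.011448710915310256, 'xyz': array([986.16969911, 405.79150262, 815.48132824]), 'attitude': array([-2.40950958,  0.0051988 ,  2.3842856 ])}
top {'fx': 467.91427897527615, 'fy': 467.91427897527615, 'cx': 319.44132956031723, 'cy': 234.7759965827994, 'k1': -0.09331791765827298, 'xyz': array([ 411.81126285,  -98.80401832, 1038.38487774]), 'attitude': array([-3.00905826, -0.0170234 , -1.59003457])}
{'clock': 0.1, 'qpos': array([ 1.30861641e+00,  3.53626644e-01,  1.63406223e+00, -2.51018460e-05,
        1.15520667e+00, -2.40729856e-03]), 'qvel': array([-8.19387998e-04, -7.71769381e-05, -1.45915711e-03, -3.45871029e-04,
       -3.60189245e-05,  1.53699656e-04]), 'joint_efforts': array([-6.70713616e-04, -6.06353474e+01, -3.42815495e+01, -2.90629362e-05,
        3.86525746e-03, -1.95616212e-05]), 'eef_pos': array([160.43746301, 603.60764782, 230.60587383]), 'tcp_rot': array([-3.1402897e+00,  1.9815380e-05,  2.8818302e+00]), 'contact_force': array([ 0.13046185, -0.59327505,  0.25179994]), 'wrist_torque': array([-0.0593711 ,  0.006709  ,  0.02284218]), 'grasp_force': 0.0, 'opening': 1.0017250582733064}
```

View pics/scene0.png

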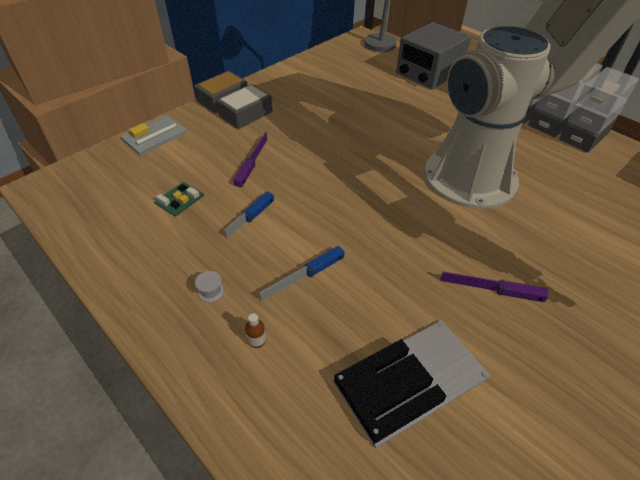

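View pics/top0.png

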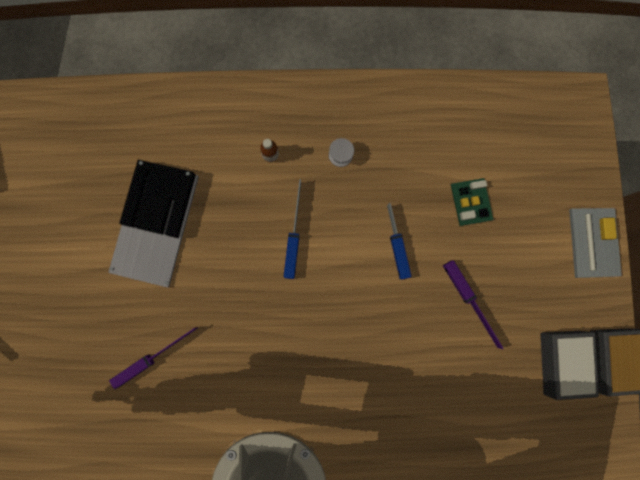

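The scene view has the long scraper's handle at (326,262) with its tip at (262,296), the short one's handle at (260,207) with its tip at (226,233), and the holder at (410,380). In the top view, the long handle is at (292,256) with its tip at (299,182), the short handle at (401,256) with its tip at (391,206), and the holder at (154,222). The purple ones are decoys.

```bash
cat > h.py <<'E'
import numpy as np,cv2
from rig import r,cams
from scipy.spatial.transform import Rotation as Ro
def ray(f,p):
    K=np.array([[f["fx"],0,f["cx"]],[0,f["fy"],f["cy"]],[0,0,1]])
    u=cv2.undistortPoints(np.array(p,float).reshape(-1,1,2),K,np.array([f["k1"],0,0,0.]))[:,0]
    d=np.c_[u,np.ones(len(u))]@Ro.from_euler("xyz",f["attitude"]).as_matrix().T
    return np.array(f["xyz"]),d
def plane(f,p,z):
    o,d=ray(f,p); return o+d*((z-o[2])/d[:,2])[:,None]
def tri(f,p,g,q):
    (o,d),(a,e)=ray(f,p),ray(g,q); out=[]
    for u,v in zip(d,e):
        s=np.linalg.lstsq(np.c_[u,-v],a-o,rcond=None)[0]; x,y=o+s[0]*u,a+s[1]*v
        out.append([*(x+y)/2,np.linalg.norm(x-y)])
    return np.array(out)
def blue(f):
    h=cv2.cvtColor(f["color"],cv2.COLOR_BGR2HSV)
    m=cv2.inRange(h,(108,150,50),(122,255,255)); 
    c=[x for x in cv2.findContours(m,cv2.RETR_EXTERNAL,cv2.CHAIN_APPROX_NONE)[0] if 100<cv2.contourArea(x)<3000]
    return c
E
python3 - <<'E'
from h import *
np.set_printoptions(precision=1,suppress=True)
F={n:cams.grab_frame(n) for n in("scene","top")}
for n,f in F.items():
    for c in blue(f): print(n,cv2.contourArea(c),cv2.minAreaRect(c),cv2.approxPolyDP(c,2,True)[:,0].tolist())
def crop(n,x,y,w,h,s): return cv2.resize(F[n]["color"][y:y+h,x:x+w],None,fx=s,fy=s,interpolation=cv2.INTER_CUBIC)
a=np.hstack([crop("top",100,150,110,150,4)[:600],crop("top",270,175,40,110,5)[:600].copy() if 0 else cv2.copyMakeBorder(crop("top",275,175,40,110,5),0,50,0,0,0), cv2.copyMakeBorder(crop("top",380,195,32,90,5),0,150,0,0,0)])
cv2.imwrite("pics/c1.png",a); print(a.shape)
b=np.vstack([crop("scene",330,315,160,130,4)[:400],cv2.copyMakeBorder(np.hstack([crop("scene",255,240,95,62,4)[:200],crop("scene",220,190,60,50,4)]),0,0,0,20,0)]) if 1 else 0
cv2.imwrite("pics/c2.png",b); print(b.shape)
E
```

```text
scene 373.0 ((326.2768859863281, 259.4845886230469), (12.279437065124512, 37.45848846435547), 60.2551155090332) [[343, 251], [336, 247], [308, 263], [313, 269], [313, 274], [338, 259], [341, 254], [342, 257]]
scene 274.5 ((260.0176696777344, 204.2344970703125), (11.288651466369629, 30.197139739990234), 48.8140754699707) [[271, 194], [266, 192], [245, 210], [252, 218], [271, 198], [272, 200]]
top 374.5 ((400.6376953125, 257.585205078125), (40.71173858642578, 10.47854995727539), 76.75948333740234) [[395, 238], [392, 243], [400, 277], [410, 275], [401, 238]]
top 343.0 ((290.99273681640625, 257.0597229003906), (9.8070068359375, 40.79233169555664), 6.911226749420166) [[289, 237], [284, 275], [293, 277], [297, 238]]
(600, 800, 3)
(600, 640, 3)
```

Run:
```python
from h import *
f=cams.grab_frame("scene")
def crop(x,y,w,h,s): return cv2.resize(f["color"][y:y+h,x:x+w],None,fx=s,fy=s,interpolation=cv2.INTER_CUBIC)
a=np.vstack([crop(255,185,95,117,5)])
b=crop(330,315,160,130,2.0)
a=cv2.copyMakeBorder(a,0,0,0,325,0)[:585]; a[:260,475:795]=b
cv2.imwrite("pics/c2.png",a)
# holder crops
b=crop(330,315,160,130,5)[:600]; cv2.imwrite("pics/c3.png",b)
```

```text
(no output)
```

View pics/c1.png

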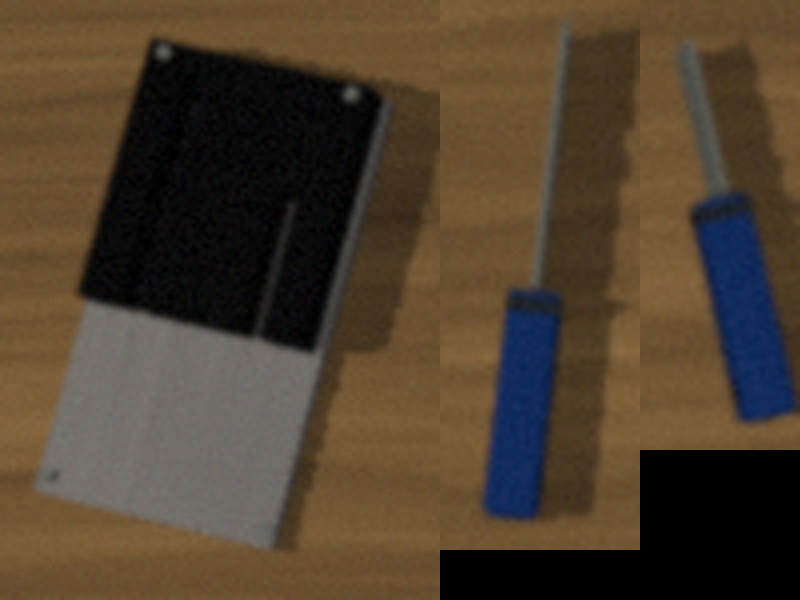

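View pics/c3.png

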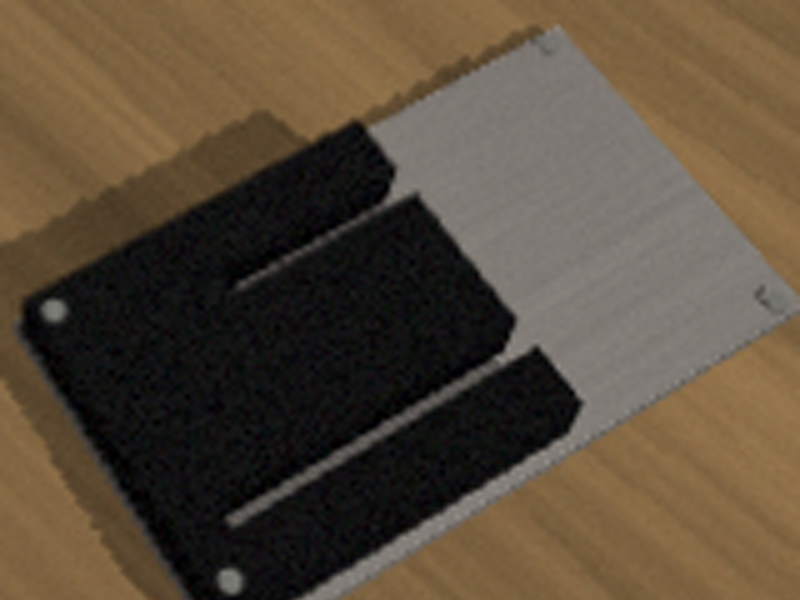

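c1 shows the holder (long slot on the left, block bolts at (163,52) and (350,93)) and both handles. c3 shows the slot mouths at about (405,182) for the short and (527,334) for the long, with the front top edge running (362,122)–(581,403).

Run:
```python
from h import *
np.set_printoptions(precision=1,suppress=True)
F=cams.grab_frame("top");G=cams.grab_frame("scene")
T=lambda p:(np.array(p)+.5)/4-.5+[100,150]
S=lambda p:(np.array(p)+.5)/5-.5+[330,315]
names="bolt+ bolt- screw+ plate+front plate-front blockfront+ ".split()
t=T([(163,52),(350,93),(55,475),(36,488),(272,548),(80,296)])
s=S([(231,580),(54,310),(768,297),(803,306),(562,27),(581,403)])
for n,v in zip(names,tri(F,t,G,s)): print(n,v)
print("scene front edge z36",plane(G,S([(362,122),(405,182),(527,334),(581,403)]),36))
print("scene long slot floor edge",plane(G,S([(232,522),(500,362)]),10))
print("scene short slot floor",plane(G,S([(237,288),(385,200)]),10))
print("top front edge z36 + z10",plane(F,T([(80,296)]),36),plane(F,T([(80,296),(315,352)]),10),plane(F,T([(36,488),(272,548)]),10))
# handles
L=lambda p:(np.array(p)+.5)/5-.5+[275,175]
H=lambda p:(np.array(p)-[640-440-200+440+200-640+640,0]+.5)/5-.5+[380,195]
L2=lambda p:(np.array(p)-[440,0]+.5)/5-.5+[275,175]
print("long tip,bladeroot z30",plane(F,L2([(566,25),(539,288)]),30))
print("long handle top corners z24",plane(F,L2([(510,291),(560,293),(538,517),(486,513)]),24))
print("short tip,root z30",plane(F,H([(685,42),(718,192)]),30))
print("short handle z24",plane(F,H([(694,207),(748,196),(795,408),(742,420)]),24))
for c in blue(G): print("scene rect z24",plane(G,cv2.approxPolyDP(c,2,True)[:,0],24)[:,:2].tolist())
```

```text
bolt+ [713.4 277.1  37.9   0.4]
bolt- [687.2 170.8  38.7   0.4]
screw+ [480.6 341.3   9.9   1.7]
plate+front [473.6 352.3   9.    1.5]
plate-front [438.6 218.1   9.3   2.5]
blockfront+ [577.2 320.3  33.8   1.1]
scene front edge z36 [[545.9 197.8  36. ]
 [554.3 225.   36. ]
 [570.7 292.6  36. ]
 [578.  320.9  36. ]]
scene long slot floor edge [[688.1 259.7  10. ]
 [572.8 288.5  10. ]]
scene short slot floor [[620.2 203.2  10. ]
 [551.5 218.4  10. ]]
top front edge z36 + z10 [[577.2 318.9  36. ]] [[581.5 329.8  10. ]
 [547.5 194.8  10. ]] [[473.9 351.1  10. ]
 [439.3 216.9  10. ]]
long tip,bladeroot z30 [[669.7 -77.5  30. ]
 [552.5 -64.2  30. ]]
long handle top corners z24 [[552.2 -51.3  24. ]
 [551.  -73.2  24. ]
 [453.4 -62.3  24. ]
 [455.5 -39.9  24. ]]
short tip,root z30 [[ 614.  -272.4   30. ]
 [ 547.  -284.3   30. ]]
short handle z24 [[ 541.3 -274.5   24. ]
 [ 545.8 -298.7   24. ]
 [ 452.3 -315.5   24. ]
 [ 447.6 -292.    24. ]]
scene rect z24 [[458.52339985581204, -39.583969711233976], [461.3127919178612, -58.883158348070594], [539.7914096854813, -68.6654537953745], [541.6144308600121, -50.85706359269585], [553.1492672745477, -38.86972318569428], [513.0617781869323, -39.24023676267535], [515.4809262833971, -33.71522280133706], [487.3011314000752, -30.5132154110741], [482.65837069062223, -38.121077234660845], [472.97498154982657, -28.884934576729734]]
scene rect z24 [[451.9366807391144, -297.5734706877484], [456.2289946401587, -312.1482759659812], [535.883602766124, -297.2609340377465], [540.9068459722552, -263.7359545798599], [472.9723593130078, -276.7197328220955], [474.22005019758757, -282.95899957740863], [461.6352096592851, -286.1884822101636], [464.6129513100989, -278.83737914796046]]
```

View pics/c2.png

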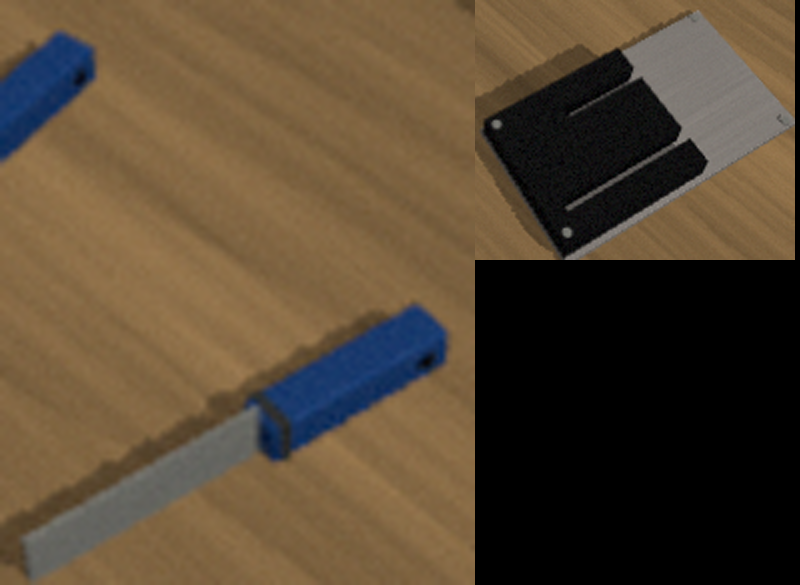

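c2 shows the long handle's top corners at about (415,303), (447,342) at the rear and (250,400) at the front. The blade tip is at (27,540).

```bash
cat >> h.py <<'E'
def mv(goal,yaw,o=None):
    "tool-frame shift [m] and turn from the present pose to TCP goal (mm), tool down, yaw"
    s=r.sense(); A=Ro.from_euler("xyz",s["tcp_rot"]); B=Ro.from_euler("xyz",[np.pi,0,yaw])
    return A.inv().apply(np.array(goal)-s["eef_pos"])/1000,(A.inv()*B).as_rotvec()
E
python3 - <<'E'
from h import *
np.set_printoptions(precision=3,suppress=True)
F=cams.grab_frame("top");G=cams.grab_frame("scene")
L2=lambda p:(np.array(p)-[440,0]+.5)/5-.5+[275,175]
H=lambda p:(np.array(p)-[640,0]+.5)/5-.5+[380,195]
C=lambda p:(np.array(p)+.5)/5-.5+[255,185]
print("long rear-,rear+,front-,tip",tri(F,L2([(538,517),(486,513),(560,297),(566,25)]),G,C([(415,303),(447,342),(250,398),(27,537)])))
print("short rear-,front-",tri(F,H([(795,408),(748,196)]),G,np.r_[C([(62,30)]),[[245,210]]]))
print("reel,bottle",plane(F,[(341,152)],40),plane(F,[(268,146)],85))
print(mv([530.7,-60.5,231],3.024))
E
```

```text
long rear-,rear+,front-,tip [[453.279 -61.949  21.466   0.722]
 [455.659 -39.067  15.25    0.76 ]
 [548.362 -72.25   24.069   2.408]
 [669.425 -77.329  30.323   0.497]]
short rear-,front- [[ 451.725 -314.782   24.455    1.664]
 [ 542.105 -294.384   31.15     7.764]]
reel,bottle [[ 728.605 -169.642   40.   ]] [[729.822 -12.327  85.   ]]
(array([-0.528, -0.547,  0.   ]), array([-0.   , -0.   , -0.142]))
```

Emit:
{"api": "send_rows", "payload": {
  "targets": [-0.528,-0.547,0,0,0,-0.142,0.4,-0.528,-0.547,0,0,0,-0.142,0.4,-0.528,-0.547,0,0,0,-0.142,0.4,-0.528,-0.547,0,0,0,-0.142,0.4,-0.528,-0.547,0,0,0,-0.142,0.4,-0.528,-0.547,0,0,0,-0.142,0.4,-0.528,-0.547,0,0,0,-0.142,0.4,-0.528,-0.547,0,0,0,-0.142,0.4,-0.528,-0.547,0,0,0,-0.142,0.4,-0.528,-0.547,0,0,0,-0.142,0.4,-0.528,-0.547,0,0,0,-0.142,0.4,-0.528,-0.547,0,0,0,-0.142,0.4],
  "grip_force": 60
}}

```text
clock: 1.45
eef_pos: [404.4, 165.3, 231.7]
tcp_rot: [3.141, 0.001, 3.024]
contact_force: [1.3, 0.5, -0.0]
opening: 0.698
grasp_force: 0.0
```

```bash
python3 -c "
from h import *
print(mv([530.7,-60.5,100],3.024),r.sense()['opening'],r.sense()['qpos'])"
```

```text
(array([-0.15181127, -0.20946384,  0.13172292]), array([ 5.00005462e-04,  9.24650989e-04, -1.97154254e-06])) 0.6977009154430694 [ 3.84567356e-01  5.24241706e-02  2.01496003e+00 -7.71218641e-06
  1.07315729e+00 -1.06863067e+00]
```

Emit:
{"api": "send_rows", "payload": {
  "targets": [-0.152,-0.21,0.131,0,0,0,0.4,-0.152,-0.21,0.131,0,0,0,0.4,-0.152,-0.21,0.131,0,0,0,0.4,-0.152,-0.21,0.131,0,0,0,0.4,-0.152,-0.21,0.131,0,0,0,0.4,-0.152,-0.21,0.131,0,0,0,0.4,-0.152,-0.21,0.131,0,0,0,0.4,-0.152,-0.21,0.131,0,0,0,0.4,-0.152,-0.21,0.131,0,0,0,0.4,-0.152,-0.21,0.131,0,0,0,0.4]
}}

```text
clock: 2.28
eef_pos: [529.6, -59.2, 100.2]
tcp_rot: [3.141, -0.001, 3.023]
contact_force: [-0.4, 0.5, 0.7]
opening: 0.7
grasp_force: 0.0
```

```bash
python3 -c "
from h import *
print(mv([530.7,-60.5,5],3.024),r.sense()['eef_pos'])"
```

```text
(array([-0.0012956 , -0.00118386,  0.095179  ]), array([ 0.00022697, -0.00087168, -0.00115718])) [529.63362164 -59.20221776 100.18035847]
```

Emit:
{"api": "send_rows", "payload": {
  "targets": [0,0,0.03,0,0,0,0.4,-0.001,-0.001,0.06,0,0,0,0.4,-0.001,-0.001,0.08,0,0,0,0.4,-0.001,-0.001,0.09,0,0,0,0.4,-0.001,-0.001,0.095,0,0,0,0.4,-0.001,-0.001,0.095,0,0,0,0.4,-0.001,-0.001,0.095,0,0,0,0.4]
}}

```text
clock: 2.87
eef_pos: [531.6, -60.0, 6.4]
tcp_rot: [3.142, 0.001, 3.024]
contact_force: [0.7, -0.0, 0.0]
opening: 0.701
grasp_force: 0.0
```

Emit:
{"api": "send_rows", "payload": {
  "targets": [0,0,0,0,0,0,-1,0,0,0,0,0,0,-1,0,0,0,0,0,0,-1,0,0,0,0,0,0,-1,0,0,0,0,0,0,-1,0,0,0,0,0,0,-1,0,0,0,0,0,0,-1,0,0,0,0,0,0,-1],
  "grip_force": 60
}}

```text
clock: 3.53
eef_pos: [531.6, -60.5, 6.4]
tcp_rot: [3.142, 0.002, 3.024]
contact_force: [-1.3, 1.4, 8.6]
opening: 0.264
grasp_force: 59.5
```

```bash
python3 -c "
from h import *
s=r.sense();print(s['eef_pos'],s['tcp_rot'],s['opening'],s['grasp_force'],s['contact_force'])
s['eef_pos'][2]=150
print(mv(s['eef_pos'],3.024))"
```

```text
[531.6320878  -60.45631862   6.42881214] [3.14150373e+00 1.64439108e-03 3.02352233e+00] 0.2641443522177788 59.51234757900238 [-1.29136959  1.44515943  8.5847143 ]
(array([-2.36087074e-04,  1.27665851e-05, -1.43570993e-01]), array([ 8.85289983e-05,  1.64441229e-03, -4.77596109e-04]))
```

Emit:
{"api": "send_rows", "payload": {
  "targets": [0,0,-0.02,0,0,0,-1,0,0,-0.05,0,0,0,-1,0,0,-0.08,0,0,0,-1,0,0,-0.11,0,0,0,-1,0,0,-0.135,0,0,0,-1,0,0,-0.144,0,0,0,-1,0,0,-0.144,0,0,0,-1]
}}

```text
clock: 4.12
eef_pos: [532.4, -60.6, 151.8]
tcp_rot: [3.142, 0.005, 3.024]
contact_force: [0.7, 0.6, -0.8]
opening: 0.269
grasp_force: 59.2
```

```bash
python3 -c "
from h import *
s=r.sense();print(s['eef_pos'],s['contact_force'],s['opening'],s['wrist_torque'])
print(mv([544.6,298.7,110],2.894))"
```

```text
[532.44776572 -60.62399864 151.75535662] [ 0.67239508  0.5757799  -0.78243488] 0.2686350944427717 [0.03976228 0.02484143 0.02357868]
(array([0.03041466, 0.35825761, 0.04160954]), array([0.00032292, 0.0048773 , 0.12965691]))
```

Emit:
{"api": "send_rows", "payload": {
  "targets": [0.002,0.02,0,0,0,0.01,-1,0.005,0.055,0,0,0,0.02,-1,0.008,0.09,0,0,0,0.035,-1,0.011,0.125,0,0,0,0.05,-1,0.014,0.16,0,0,0,0.065,-1,0.017,0.195,0,0,0,0.08,-1,0.02,0.23,0,0,0,0.095,-1,0.023,0.265,0.01,0,0,0.11,-1,0.026,0.3,0.02,0,0,0.12,-1,0.028,0.335,0.03,0,0,0.13,-1,0.03,0.355,0.038,0,0,0.13,-1,0.03,0.358,0.041,0,0,0.13,-1]
}}

```text
clock: 5.12
eef_pos: [541.5, 301.5, 104.8]
tcp_rot: [-3.14, -0.003, 2.896]
contact_force: [-1.1, -0.9, -1.2]
opening: 0.265
grasp_force: 59.2
```

Emit:
{"api": "send_rows", "payload": {
  "targets": [0,0,0,0,0,0,-1,0,0,0,0,0,0,-1,0,0,0,0,0,0,-1]
}}

```text
clock: 5.37
eef_pos: [542.9, 297.4, 107.8]
tcp_rot: [-3.141, -0.001, 2.893]
contact_force: [0.9, 0.2, -0.5]
opening: 0.265
grasp_force: 59.2
```

Run:
```python
from h import *
np.set_printoptions(precision=3,suppress=True)
s=r.sense();print(s['eef_pos'],s['tcp_rot'],s['opening'])
print(mv([544.6,298.7,110],2.894))
f=cams.grab_frame("scene");g=cams.grab_frame("top")
a=cv2.resize(f["color"][285:445,320:490],None,fx=2.5,fy=3.5)if 0 else cv2.resize(f["color"][295:445,310:490],None,fx=4,fy=4,interpolation=cv2.INTER_CUBIC)
cv2.imwrite("pics/ins1.png",a)
```

```text
[542.888 297.364 107.784] [-3.141 -0.001  2.893] 0.2653878314892327
(array([-0.001,  0.002, -0.002]), array([-0.001, -0.001, -0.001]))
```

View pics/ins1.png

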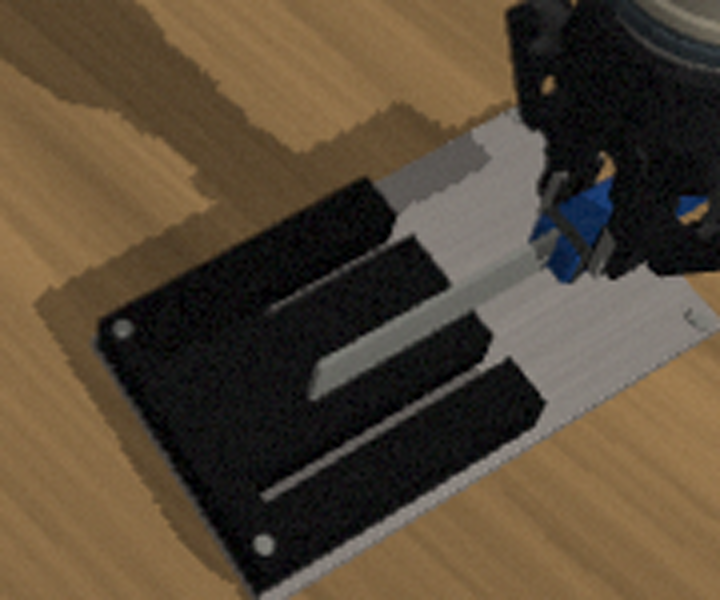

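The blade hovers above the block, parallel to the slots. The tip's top corner is at (318,362), its bottom corner at (312,400), and the long slot strip runs (262,495)–(485,368).

```bash
cat >> h.py <<'E'
PSI=-.248
def sl(p,o=(570.8,292.1)):
    d=np.atleast_2d(p)[:,:2]-np.array(o); c,s=np.cos(PSI),np.sin(PSI); return np.c_[d@[c,s],d@[-s,c]]
E
python3 - <<'E'
from h import *
np.set_printoptions(precision=1,suppress=True)
f=cams.grab_frame("scene");g=cams.grab_frame("top")
C=lambda p:(np.array(p)+.5)/4-.5+[310,295]
z=r.sense()["eef_pos"][2]-6.4
print("tip top/bottom",sl(plane(f,C([(316,362)]),z+30)),sl(plane(f,C([(312,400)]),z)))
print("blade bottom edge near handle",sl(plane(f,C([(430,337),(550,270)]),z)),"top edge",sl(plane(f,C([(430,300),(520,253)]),z+30)))
print("slot floor upper edge, top lower edge",sl(plane(f,C([(262,491),(470,372)]),10)),sl(plane(f,C([(268,500),(500,365)]),36)))
print("front edge z36",sl(plane(f,C([(545,404),(475,315),(447,285)]),36)))
m=g["color"][140:300,100:300]; cv2.imwrite("pics/t1.png",cv2.resize(m,None,fx=4,fy=3.75,interpolation=cv2.INTER_CUBIC)[:600])
E
```

```text
tip top/bottom [[112.7  -3.9]] [[112.1  -1.1]]
blade bottom edge near handle [[54.3  0.6]
 [-8.3  1.5]] top edge [[58.  -2.9]
 [13.4 -1.4]]
slot floor upper edge, top lower edge [[121.4  -5.7]
 [  7.6  -4.3]] [[129.5   5.7]
 [  5.8   6.7]]
front edge z36 [[  0.3  30.4]
 [  0.2 -17.5]
 [  2.  -35.3]]
```

View pics/t1.png

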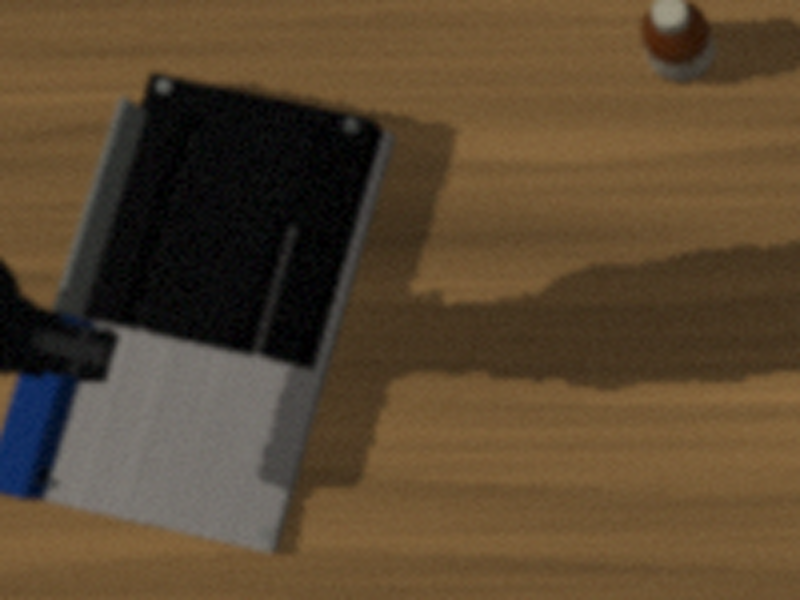

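The top view confirms the blade lies over the long slot, parallel to it. I'll make a small correction (+0.015 rad yaw, +0.8 mm in y) and begin to descend.

Emit:
{"api": "send_rows", "payload": {
  "targets": [0,0.001,0.01,0,0,-0.015,-1,0,0.001,0.025,0,0,-0.015,-1,0,0.001,0.04,0,0,-0.015,-1,0,0.001,0.05,0,0,-0.015,-1,0,0.001,0.055,0,0,-0.015,-1,0,0.001,0.055,0,0,-0.015,-1,0,0.001,0.055,0,0,-0.015,-1,0,0.001,0.055,0,0,-0.015,-1]
}}

```text
clock: 6.23
eef_pos: [543.9, 299.9, 53.9]
tcp_rot: [3.141, 0.001, 2.909]
contact_force: [0.5, -0.5, -0.5]
opening: 0.262
grasp_force: 59.2
```

Run:
```python
from h import *
np.set_printoptions(precision=1,suppress=True)
f=cams.grab_frame("scene")
s=r.sense();print(s['eef_pos'],s['tcp_rot'],s['contact_force'],sl(s['eef_pos']))
a=cv2.resize(f["color"][295:445,310:490],None,fx=4,fy=4,interpolation=cv2.INTER_CUBIC)
cv2.imwrite("pics/ins2.png",a)
```

```text
[544.  299.9  54. ] [3.1 0.  2.9] [ 0.3  0.3 -0.8] [[-28.   1.]]
```

View pics/ins2.png

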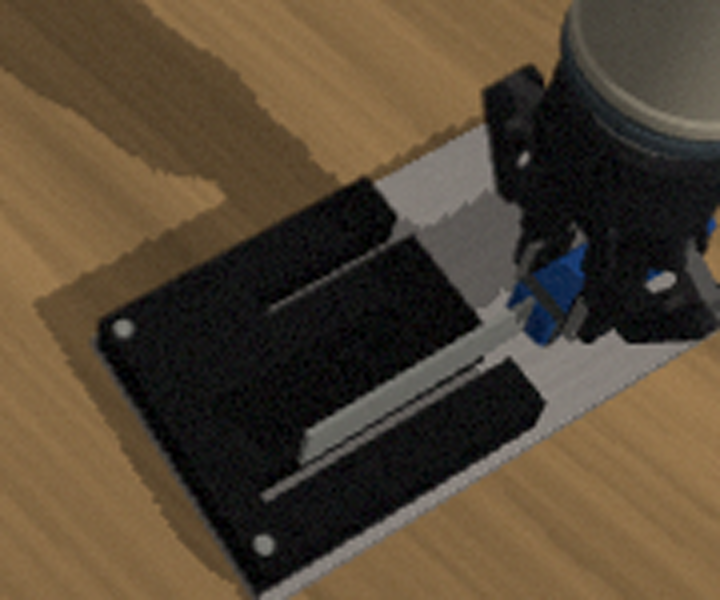

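The blade is just above the slot. Its bottom edge runs from the tip at (300,463) to the mouth at (470,365), parallel to the slot strip.

Run:
```python
from h import *
np.set_printoptions(precision=1,suppress=True)
f=cams.grab_frame("scene")
C=lambda p:(np.array(p)+.5)/4-.5+[310,295]
print(sl(plane(f,C([(300,463),(400,405),(470,366)]),47.6)), sl(plane(f,C([(306,430),(470,337)]),77.6)))
```

```text
[[112.5   2.5]
 [ 60.3   2.8]
 [ 22.9   3.7]] [[112.6   0.7]
 [ 28.4   1.6]]
```

Emit:
{"api": "send_rows", "payload": {
  "targets": [0,-0.001,0.005,0,0,0,-1,0,-0.001,0.012,0,0,0,-1,0,-0.001,0.018,0,0,0,-1,0,-0.001,0.024,0,0,0,-1,0,-0.001,0.03,0,0,0,-1,0,-0.001,0.034,0,0,0,-1,0,-0.001,0.036,0,0,0,-1,0,-0.001,0.036,0,0,0,-1,0,-0.001,0.036,0,0,0,-1]
}}

```text
clock: 7.08
eef_pos: [543.2, 298.7, 17.1]
tcp_rot: [-3.142, -0.0, 2.909]
contact_force: [-0.2, 0.3, -1.1]
opening: 0.259
grasp_force: 59.3
```

Emit:
{"api": "send_rows", "payload": {
  "targets": [-0.002,0,0,0,0,0,-1,-0.004,0,0,0,0,0,-1,-0.005,0,0,0,0,0,-1,-0.005,0,0,0,0,0,-1]
}}

```text
clock: 7.42
eef_pos: [548.5, 297.5, 17.4]
tcp_rot: [3.141, 0.0, 2.909]
contact_force: [-0.6, 0.5, -0.1]
opening: 0.262
grasp_force: 59.3
```

Emit:
{"api": "send_rows", "payload": {
  "targets": [-0.001,0,0,0,0,0,-1,-0.002,0,0,0,0,0,-1,-0.002,0,0,0,0,0,-1]
}}

```text
clock: 7.67
eef_pos: [549.6, 297.1, 17.2]
tcp_rot: [-3.141, -0.001, 2.909]
contact_force: [-2.3, 1.1, -0.2]
opening: 0.264
grasp_force: 59.4
```

Emit:
{"api": "send_rows", "payload": {
  "targets": [-0.001,0,0.0005,0,0,0,-1,-0.002,0,0.001,0,0,0,-1,-0.002,0,0.001,0,0,0,-1]
}}

```text
clock: 7.92
eef_pos: [549.6, 296.9, 16.5]
tcp_rot: [-3.14, -0.004, 2.908]
contact_force: [-11.5, 4.2, 9.8]
opening: 0.267
grasp_force: 60.5
```

Firm contact at the front face and at the floor, so the long scraper is home. Releasing it and rising.

Emit:
{"api": "send_rows", "payload": {
  "targets": [0.001,0,-0.0005,0,0,0,-1,0.001,0,-0.0005,0,0,0,0.1,0.001,0,-0.0005,0,0,0,0.1,0.001,0,-0.0005,0,0,0,0.1,0.001,0,-0.0005,0,0,0,0.1,0.001,0,-0.0005,0,0,0,0.1,0.001,0,-0.02,0,0,0,0.1,0.001,0,-0.05,0,0,0,0.1,0.001,0,-0.08,0,0,0,0.1,0.001,0,-0.11,0,0,0,0.4,0.001,0,-0.135,0,0,0,0.4,0.001,0,-0.135,0,0,0,0.4]
}}

```text
clock: 8.92
eef_pos: [553.9, 298.3, 157.0]
tcp_rot: [3.136, 0.006, 2.909]
contact_force: [1.5, 0.1, -0.9]
opening: 0.699
grasp_force: 0.0
```

Run:
```python
from h import *
np.set_printoptions(precision=3,suppress=True)
g=cams.grab_frame("top")
o=np.array([545.,-286.]);y=.18
t=o-20*np.array([np.cos(y),np.sin(y)]); print(t)
for c in blue(g): print(cv2.minAreaRect(c))
print(mv([*t,100],y+np.pi),r.sense()['qpos'])
```

```text
[ 525.323 -289.581]
((401.28985595703125, 257.7750549316406), (40.0247688293457, 9.441058158874512), 77.19573211669922)
((126.37969207763672, 250.70126342773438), (9.726763725280762, 40.58186721801758), 14.931418418884277)
(array([-0.108, -0.578,  0.053]), array([ 0.003,  0.005, -0.413])) [ 0.492  0.433  1.699 -0.     1.004 -0.846]
```

Emit:
{"api": "send_rows", "payload": {
  "targets": [-0.108,-0.578,0,0.003,0.005,-0.413,0.4,-0.108,-0.578,0,0.003,0.005,-0.413,0.4,-0.108,-0.578,0,0.003,0.005,-0.413,0.4,-0.108,-0.578,0,0.003,0.005,-0.413,0.4,-0.108,-0.578,0,0.003,0.005,-0.413,0.4,-0.108,-0.578,0,0.003,0.005,-0.413,0.4,-0.108,-0.578,0,0.003,0.005,-0.413,0.4,-0.108,-0.578,0,0.003,0.005,-0.413,0.4,-0.108,-0.578,0,0.003,0.005,-0.413,0.4,-0.108,-0.578,0,0.003,0.005,-0.413,0.4,-0.108,-0.578,0,0.003,0.005,-0.413,0.4,-0.108,-0.578,0,0.003,0.005,-0.413,0.4]
}}

```text
clock: 9.97
eef_pos: [525.9, -201.7, 150.1]
tcp_rot: [-3.141, -0.007, -2.961]
contact_force: [1.2, -0.2, -0.3]
opening: 0.702
grasp_force: 0.0
```

Run:
```python
from h import *
print(mv([525.3,-289.6,60],.18+np.pi))
```

```text
(array([ 0.01571052, -0.08622904,  0.090286  ]), array([-0.00107575, -0.00682413,  0.00010491]))
```

Emit:
{"api": "send_rows", "payload": {
  "targets": [0.007,-0.04,0,0,0,0,0.4,0.015,-0.08,0.02,0,0,0,0.4,0.016,-0.086,0.05,0,0,0,0.4,0.016,-0.086,0.08,0,0,0,0.4,0.016,-0.086,0.09,0,0,0,0.4,0.016,-0.086,0.09,0,0,0,0.4,0.016,-0.086,0.09,0,0,0,0.4]
}}

```text
clock: 10.55
eef_pos: [525.9, -287.0, 61.1]
tcp_rot: [-3.141, -0.007, -2.961]
contact_force: [0.7, 0.4, 1.1]
opening: 0.703
grasp_force: 0.0
```

Run:
```python
from h import *
print(r.sense()['eef_pos'],mv([525.3,-289.6,6],.18+np.pi))
```

```text
[ 525.92630418 -286.96406654   61.10675253] (array([ 0.00070748, -0.00244375,  0.05511463]), array([-0.00066882, -0.00693687,  0.00068482]))
```

Emit:
{"api": "send_rows", "payload": {
  "targets": [0.001,-0.002,0.02,0,-0.007,0,0.4,0.001,-0.002,0.04,0,-0.007,0,0.4,0.001,-0.002,0.05,0,-0.007,0,0.4,0.001,-0.002,0.055,0,-0.007,0,0.4,0.001,-0.002,0.055,0,-0.007,0,0.4,0.001,-0.002,0.055,0,-0.007,0,0.4]
}}

```text
clock: 11.05
eef_pos: [526.1, -289.9, 7.6]
tcp_rot: [-3.139, 0.002, -2.961]
contact_force: [1.5, -0.1, -0.4]
opening: 0.704
grasp_force: 0.0
```

Emit:
{"api": "send_rows", "payload": {
  "targets": [0,0,0,0,0,0,-1,0,0,0,0,0,0,-1,0,0,0,0,0,0,-1,0,0,0,0,0,0,-1,0,0,0,0,0,0,-1,0,0,0,0,0,0,-1,0,0,0,0,0,0,-1,0,0,0,0,0,0,-1],
  "grip_force": 60
}}

```text
clock: 11.72
eef_pos: [526.1, -290.3, 7.7]
tcp_rot: [-3.139, 0.003, -2.961]
contact_force: [-1.6, 1.5, 7.1]
opening: 0.266
grasp_force: 60.2
```

Emit:
{"api": "send_rows", "payload": {
  "targets": [0,0,-0.02,0,0,0,-1,0,0,-0.05,0,0,0,-1,0,0,-0.08,0,0,0,-1,0,0,-0.11,0,0,0,-1,0,0,-0.135,0,0,0,-1,0,0,-0.144,0,0,0,-1,0,0,-0.144,0,0,0,-1]
}}

```text
clock: 12.3
eef_pos: [526.5, -290.5, 153.2]
tcp_rot: [-3.137, 0.005, -2.961]
contact_force: [0.9, 0.1, -1.0]
opening: 0.265
grasp_force: 59.3
```

Run:
```python
from h import *
np.set_printoptions(precision=4,suppress=True)
s=r.sense();print(s['eef_pos'],s['opening'],s['wrist_torque'])
p=np.array([553.6,224.3])-(20.5+7)*np.array([np.cos(PSI),np.sin(PSI)]);print(p,mv([*p,110],np.pi-.24))
```

```text
[ 526.5276 -290.456   153.1757] 0.2651778584047257 [ 0.0307  0.0175 -0.0213]
[526.9414 231.0503] (array([-0.0937,  0.5132,  0.0411]), array([-0.0038,  0.0062,  0.4202]))
```

Emit:
{"api": "send_rows", "payload": {
  "targets": [-0.005,0.025,0,0,0,0.02,-1,-0.012,0.065,0,0,0,0.05,-1,-0.019,0.105,0,0,0,0.085,-1,-0.026,0.145,0,0,0,0.12,-1,-0.034,0.185,0,0,0,0.15,-1,-0.041,0.225,0,0,0,0.185,-1,-0.048,0.265,0,0,0,0.215,-1,-0.056,0.305,0,0,0,0.25,-1,-0.063,0.345,0,0,0,0.28,-1,-0.07,0.385,0,0,0,0.315,-1,-0.077,0.42,0,-0.004,0.006,0.35,-1,-0.083,0.45,0,-0.004,0.006,0.38,-1]
}}

```text
clock: 13.3
eef_pos: [524.8, 170.1, 147.9]
tcp_rot: [3.141, -0.007, 2.941]
contact_force: [1.0, -0.0, -0.9]
opening: 0.267
grasp_force: 59.3
```

Run:
```python
from h import *
np.set_printoptions(precision=4,suppress=True)
print(mv([526.9,231,110],np.pi-.24))
```

```text
(array([0.0098, 0.0601, 0.038 ]), array([ 0.0005, -0.0071,  0.0393]))
```

Emit:
{"api": "send_rows", "payload": {
  "targets": [0.004,0.03,0.01,0,0,0.02,-1,0.008,0.055,0.03,0,0,0.04,-1,0.01,0.06,0.038,0,0,0.04,-1,0.01,0.06,0.038,0,0,0.04,-1,0.01,0.06,0.038,0,0,0.04,-1,0.01,0.06,0.038,0,0,0.04,-1,0.01,0.06,0.038,0,0,0.04,-1,0.01,0.06,0.038,0,0,0.04,-1]
}}

```text
clock: 13.97
eef_pos: [528.6, 227.9, 112.6]
tcp_rot: [3.14, -0.004, 2.901]
contact_force: [-0.6, -0.9, -1.3]
opening: 0.263
grasp_force: 59.3
```

Run:
```python
from h import *
np.set_printoptions(precision=4,suppress=True)
f=cams.grab_frame("scene")
s=r.sense();print(s['eef_pos'],s['tcp_rot'],sl(s['eef_pos'],(553.6,224.3)))
print(mv([526.9,231,55],np.pi-.24))
cv2.imwrite("pics/ins3.png",cv2.resize(f["color"][295:445,310:490],None,fx=4,fy=4,interpolation=cv2.INTER_CUBIC))
```

```text
[528.5847 228.0476 112.6446] [ 3.1396 -0.0036  2.9006] [[-25.1698  -2.5074]]
(array([0.0021, 0.0023, 0.0577]), array([ 0.002 , -0.0036, -0.001 ]))
```

View pics/ins3.png

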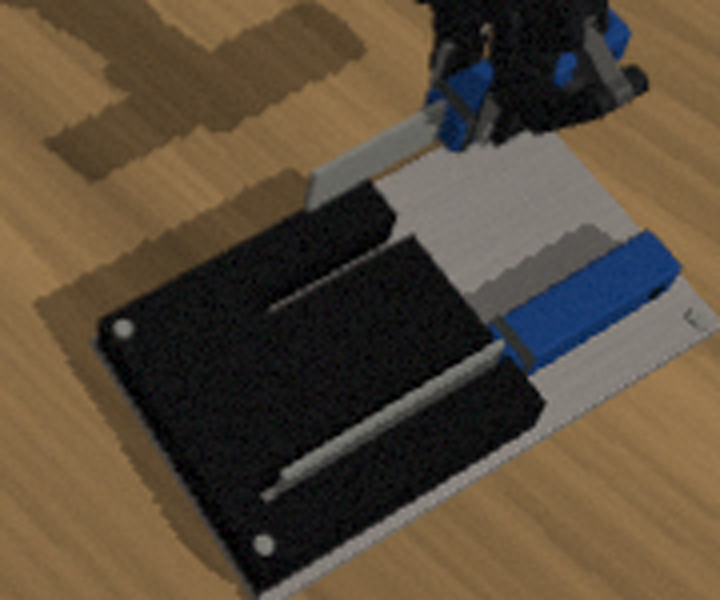

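The long scraper is seated, its handle against the block at (510,345). The short blade is above its slot, tip at (308,210). Correcting and descending.

Emit:
{"api": "send_rows", "payload": {
  "targets": [0.002,0.002,0.015,0.002,-0.004,0,-1,0.002,0.002,0.03,0.002,-0.004,0,-1,0.002,0.002,0.045,0.002,-0.004,0,-1,0.002,0.002,0.054,0.002,-0.004,0,-1,0.002,0.002,0.057,0.002,-0.004,0,-1,0.002,0.002,0.057,0.002,-0.004,0,-1,0.002,0.002,0.057,0.002,-0.004,0,-1,0.002,0.002,0.057,0.002,-0.004,0,-1,0.002,0.002,0.057,0.002,-0.004,0,-1]
}}

```text
clock: 14.77
eef_pos: [526.9, 231.5, 55.8]
tcp_rot: [3.141, 0.001, 2.902]
contact_force: [-0.1, -0.3, -0.3]
opening: 0.263
grasp_force: 59.3
```

Run:
```python
from h import *
np.set_printoptions(precision=3,suppress=True)
f=cams.grab_frame("scene")
s=r.sense();print(s['eef_pos'],s['tcp_rot'],s['contact_force'],sl(s['eef_pos'],(553.6,224.3)))
cv2.imwrite("pics/ins4.png",cv2.resize(f["color"][305:405,350:483],None,fx=6,fy=6,interpolation=cv2.INTER_CUBIC))
```

```text
[526.865 231.543  55.699] [3.141 0.    2.902] [-0.503 -0.22  -1.046] [[-27.695   0.458]]
```

View pics/ins4.png

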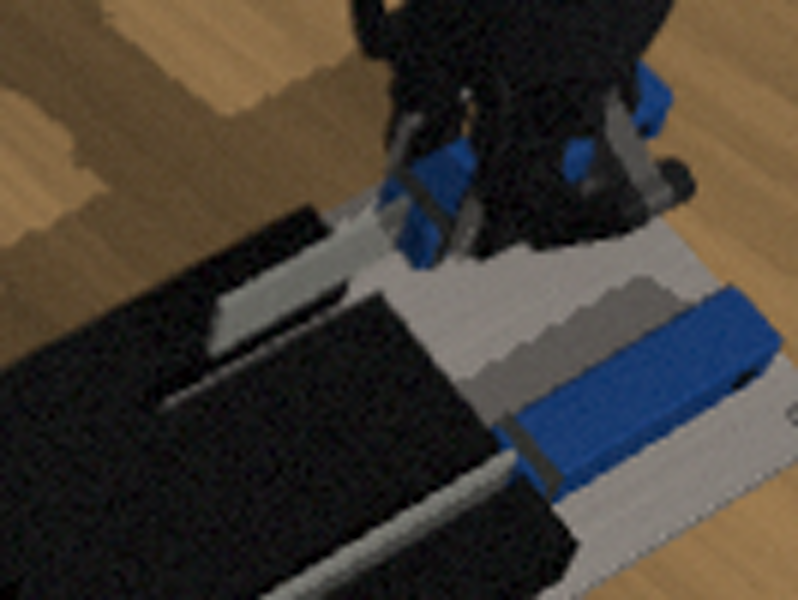

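The short blade's bottom edge runs from the tip at (213,357) to (345,285). The slot strip runs from its end at (163,408) to (375,297).

Run:
```python
from h import *
np.set_printoptions(precision=1,suppress=True)
f=cams.grab_frame("scene"); o=(553.6,224.3)
C=lambda p:(np.array(p)+.5)/6-.5+[350,305]
print("bottom edge",sl(plane(f,C([(213,357),(280,320),(345,286)]),48),o),"tip top",sl(plane(f,C([(217,302)]),78),o))
print("+y top edge",sl(plane(f,C([(168,411),(270,354),(375,296)]),36),o), "floor end",sl(plane(f,C([(162,403)]),10),o))
```

```text
bottom edge [[62.4  3.6]
 [37.6  3.5]
 [13.4  4. ]] tip top [[63.3  0.7]]
+y top edge [[79.7  7. ]
 [41.8  6.9]
 [ 1.8  7. ]] floor end [[69.9 -5.2]]
```

Emit:
{"api": "send_rows", "payload": {
  "targets": [0,-0.001,0.005,0,0,0,-1,0,-0.001,0.012,0,0,0,-1,0,-0.001,0.018,0,0,0,-1,0,-0.001,0.024,0,0,0,-1,0,-0.001,0.03,0,0,0,-1,0,-0.001,0.034,0,0,0,-1,0,-0.001,0.0365,0,0,0,-1,0,-0.001,0.0365,0,0,0,-1,0,-0.001,0.0365,0,0,0,-1]
}}

```text
clock: 15.62
eef_pos: [526.2, 230.4, 18.3]
tcp_rot: [-3.141, -0.001, 2.902]
contact_force: [-0.2, -0.2, -0.5]
opening: 0.266
grasp_force: 59.3
```

Emit:
{"api": "send_rows", "payload": {
  "targets": [-0.002,0,0,0,0,0,-1,-0.004,0,0,0,0,0,-1,-0.005,0,0,0,0,0,-1,-0.005,0,0,0,0,0,-1]
}}

```text
clock: 15.95
eef_pos: [531.5, 229.2, 18.6]
tcp_rot: [-3.141, -0.0, 2.902]
contact_force: [-0.0, -0.2, -1.6]
opening: 0.265
grasp_force: 59.3
```

Emit:
{"api": "send_rows", "payload": {
  "targets": [-0.001,0,0.0005,0,0,0,-1,-0.002,0,0.0005,0,0,0,-1,-0.002,0,0.0005,0,0,0,-1,-0.002,0,0.0005,0,0,0,-1]
}}

```text
clock: 16.28
eef_pos: [532.7, 228.7, 17.9]
tcp_rot: [-3.141, -0.001, 2.902]
contact_force: [-0.8, 0.5, -0.9]
opening: 0.265
grasp_force: 59.4
```

Emit:
{"api": "send_rows", "payload": {
  "targets": [-0.001,0,0.0005,0,0,0,-1,-0.001,0,0.0005,0,0,0,-1,-0.001,0,0.0005,0,0,0,-1]
}}

```text
clock: 16.53
eef_pos: [532.8, 228.6, 17.6]
tcp_rot: [-3.14, -0.002, 2.902]
contact_force: [-5.5, 1.8, 4.9]
opening: 0.265
grasp_force: 60.1
```

Emit:
{"api": "send_rows", "payload": {
  "targets": [0.0005,0,-0.0005,0,0,0,-1,0.0005,0,-0.0005,0,0,0,0.1,0.0005,0,-0.0005,0,0,0,0.1,0.0005,0,-0.0005,0,0,0,0.1,0.0005,0,-0.0005,0,0,0,0.1,0.0005,0,-0.0005,0,0,0,0.1,0.001,0,-0.02,0,0,0,0.1,0.001,0,-0.05,0,0,0,0.1,0.001,0,-0.08,0,0,0,0.1,0.001,0,-0.11,0,0,0,0.1,0.001,0,-0.14,0,0,0,0.1,0.001,0,-0.14,0,0,0,0.1]
}}

```text
clock: 17.53
eef_pos: [536.3, 230.1, 163.4]
tcp_rot: [3.137, 0.007, 2.902]
contact_force: [0.8, 0.8, 0.4]
opening: 0.547
grasp_force: 0.0
```

Emit:
{"api": "send_rows", "payload": {
  "targets": [0.03,-0.03,-0.03,0,0,0,0.1,0.06,-0.06,-0.05,0,0,0,0.1,0.09,-0.09,-0.07,0,0,0,0.1,0.1,-0.12,-0.08,0,0,0,0.1,0.1,-0.15,-0.08,0,0,0,0.1,0.1,-0.18,-0.08,0,0,0,0.1,0.1,-0.21,-0.08,0,0,0,0.1,0.1,-0.24,-0.08,0,0,0,0.1,0.1,-0.25,-0.08,0,0,0,0.1,0.1,-0.25,-0.08,0,0,0,0.1]
}}

```text
clock: 18.37
eef_pos: [375.8, 7.9, 237.5]
tcp_rot: [-3.14, -0.0, 2.899]
contact_force: [-0.9, 0.8, -0.3]
opening: 0.552
grasp_force: 0.0
```

Run:
```python
from h import *
np.set_printoptions(precision=1,suppress=True)
f=cams.grab_frame("scene");g=cams.grab_frame("top")
for n,q in(("scene",f),("top",g)):
  for c in blue(q):
    p=cv2.boxPoints(cv2.minAreaRect(c)); P=plane(q,p,34)[:,:2]
    print(n,cv2.minAreaRect(c),"\n",sl(P,(562.2,258.2)))
print(cv2.minAreaRect(cv2.findNonZero(cv2.inRange(cv2.cvtColor(g["color"],cv2.COLOR_BGR2HSV),(0,0,110),(180,60,255))[175:300,100:200])))
```

```text
scene ((457.4269714355469, 369.50640869140625), (15.460875511169434, 45.6619873046875), 58.39250564575195) 
 [[  -7.6   24.1]
 [-102.    22.3]
 [ -96.2   49.9]
 [  -3.9   50.7]]
scene ((432.9870300292969, 340.0491943359375), (14.468294143676758, 42.97299575805664), 59.74356460571289) 
 [[  -9.1  -45.5]
 [-101.8  -47.9]
 [ -95.5  -19.4]
 [  -4.8  -18. ]]
top ((156.66452026367188, 258.1748962402344), (9.925236701965332, 40.82072067260742), 14.74356460571289) 
 [[-97.9 -27.2]
 [ -9.9 -26.4]
 [-10.4 -48.6]
 [-98.2 -49.2]]
top ((126.11921691894531, 250.89614868164062), (9.472225189208984, 40.60778045654297), 15.255120277404785) 
 [[-98.3  42.8]
 [-10.2  43.4]
 [-10.8  21.9]
 [-98.7  21.5]]
((41.898956298828125, 80.85429382324219), (57.162452697753906, 48.18020248413086), 13.626995086669922)
```

```bash
python3 -c "
from rig import r
print(r.sign_off())"
```

```text
the job is handed in; nothing more can be done
None
```

Both scrapers are in their own slots, each pushed until it met the block and the shelf, and the final camera check put the handles within about 1 mm of the slot middles; I handed the job in after about 18 s and the system gave no verdict.

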